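Lid off the tumbler, then hold its speed selector on the third notch

ROBOT

A 6-joint arm with a two-finger parallel gripper is mounted at the origin on the work surface. World frame = base frame: x ahead of the robot, y to its left, z up, the work surface at z = 0. Lengths are in mm, angles in rad, forces in N, time in s.
With the tool pointing down it reaches from about 400 to 825 mm from the base axis. Payload 7 kg.
Tool frame: the origin (TCP) lies at the very end of the fingers, on their centre line; the grasp point (between the pads) lies 19 mm behind it; z points along the fingers, y is the direction in which the jaws open and shut (so a half turn about z gives the same grasp; the last joint's range is limited). The gripper opens to 88 mm and grips with 3 to 60 N. Pads are 19 mm wide; open, the fingers measure 130 mm over their backs; the gripper's body (78 mm by 193 mm) begins 47 mm behind the grasp point.
Start: joints at [0.288, 0.359, 0.012, 0, -1.224, -0.288], TCP at [674.978, -0.019, 196.261] pointing down, gripper open.
Joint ranges: [-3.07, 3.07], [-1.43, 2.12], [-1.02, 1.25], [-3.03, 1.67], [-3.05, -0], [-3.03, 3.03]. Speed limits (rad/s): [2.39, 2.39, 3.01, 3.14, 3.14, 3.14].

INTERFACE

Orientations are given as a unit quaternion [x, y, z, w].
In Python, from plant import bot gives the robot as it stands. Calls block until the motion is done:
- bot.move_ptp(position, orientation): joint-space move of the TCP to a pose.
- bot.line_to(position, velocity=150, ori=None): straight line of the TCP; ori=None keeps the orientation; velocity is the mean speed in mm/s.
- bot.move_joints(angles): joint-space move.
- bot.move_gripper(opening, force=None): finger opening in mm; force is the grip in N (None keeps the last); returns when the fingers have stopped.
- bot.pause(seconds).
- bot.solve_ik(position, orientation): joint angles nearest the present ones, or None.
- bot.read_state(): the state.
- bot.camera(name): name is "scene" or "side" or "wrist"; returns the picture (480x640x3 uint8, red, green, blue); there is no depth.
- bot.get_calibration(name): a dict with "fx", "fy", "cx", "cy" (pixels), "view" (4x4, takes a point from world to camera coordinates); the wrist camera has in their place "T_tool_cam" (4x4, takes a point from camera to tool coordinates, whose origin is the TCP and whose axes are the flange's). Camera axes: x right, y up, looking along -z (the intrinsics and any distortion apply to the point x, -y, -z); pixel columns grow to the right and rows downward; lengths in mm; the calibration is good to about 2 mm. A picture is of the moment at which its call begins: read the wrist's pose just before it. get_calibration takes no time and is no camera call.
A pose or a line that the arm cannot do raises bot.Unreachable and nothing moves.
- bot.close_job(): hands the job in, once; it reports no verdict.
The state is a dict: "t": time; "joint_pos": joint angles; "qvel": joint speeds; "tau": joint torques, N m; "tcp_pos": TCP position; "eef_rot": TCP orientation; "contact_force": force on the tool from outside, world axes, zero at the start; "moment": the same for the moment, N m; "width": finger opening in mm.
Only numpy, scipy, OpenCV 4.12 (cv2) and the standard library are available. Lean on these libraries where they do the work, as an engineer would, in place of code of your own. Each camera call takes 0.05 s, during which the arm holds its last target. There are 200 camera calls.

TASK

The game pieces in the vibratory tumbler are to be watched while they run at full speed with the bowl open. Lift the loose lid off the bowl by its knob and set it down gently on the table, flat with the knob up and clear of everything else; only then turn the spring-return selector on the controller box clockwise, past its first two notches into the third, and finish while still holding it there, because it springs back to off when let go. Leave the other things on the table where they are.

Things in the scene. Friction and masses are not known exactly. Their poses are not given: they have to be found in the camera images.
- tumbler: Bench vibratory tumbler, fixed to the table: grey round base (188 mm across), springs, open grey bowl on top, 186 mm outside and 174 mm inside diameter at the rim, rim 205 mm above the table. A black plug under the lid, 166 mm across and 8 mm deep, sits loosely in the mouth; 10 mm straight up frees it. Origin on its axis at table height, z up.
- lid_knob (a point): Middle of the black round knob (36 mm across, 44 mm tall, foot 30 mm across) on the loose lid (0.2 to 0.4 kg), a grey disc 194 mm across, 6 mm thick, with an 8 mm plug beneath. The point is 22 mm above the disc, 22 mm below the knob's top: 233 mm above the table with the lid on the bowl, 36 mm with the lid flat on the table. z points up out of the knob.
- controller: Grey bench controller box with an aluminium top panel, fixed to the table: 160 mm (x) by 136 mm (y), panel 75 mm above the table. Origin under the centre of the box at table height; its x axis points away from the robot at zero yaw. The lamp and fuse cap at the panel's far corners rise less than 9 mm.
- selector_grip (a point): On the upright turning axis of the black selector handle, 28 mm above the panel, 103 mm above the table, 19 mm below the handle's top. The handle is an upright flat bar, 14 mm thick, 42 mm high, over a hub 38 mm across and 8 mm high. The frame turns with it: x along the bar to the pointer end (white line; bar reaches 36 mm that way, 28 mm the other), z up.
- selector (a joint): Selector angle, rad, growing clockwise seen from above. 0 is off, where it rests; felt notches at 0.44, 0.87 and 1.31 (the third, three pips on the panel), end stop at 1.37. A spring drives it back to 0 from everywhere: 0.12 N m at off, 0.24 N m at the third notch; between notches the detent adds or takes up to 0.1 N m.
- pawn: Bystander: white printed game pawn standing upright, 34 mm in diameter at the foot, 68 mm tall. Origin at the centre of its foot.
- tray: Bystander: plywood tray with wooden chips, 100 mm (x) by 140 mm (y) by 32 mm high. Origin under its centre.
- bottle: Bystander: clear drink bottle standing upright, 66 mm in diameter, 205 mm tall. Origin at the centre of its foot.
- glasses: Bystander: clear safety glasses with their temples open, 150 mm wide (y), 130 mm long (the temples run 125 mm to its +x), 46 mm high. Origin under the middle of the lenses.

How it is judged (in metres and radians):
On the way, in this order (a step that is already met when the one before it is completed fails the run):
1. the lid is held clear above the bowl (height (world z) of lid_knob above 0.25 m and contact force between the fingers and lid above 0.5 N and contact force between lid and tumbler below 0.1 N), for 0.1 s.
2. the lid lies flat on the table, knob up, let go (height (world z) of lid_knob below 0.041 m and angle between lid_knob's own z axis and vertical below 0.05 rad and contact force between the fingers and lid below 0.1 N and linear speed of lid below 0.02 m/s), for 0.2 s.
3. the selector is in its third notch (value of joint selector above 1.2 rad and contact force between the fingers and controller above 0.5 N), for 0.3 s.
At the end, for the whole second after the job is handed in: The fingers hold the selector in its third notch (beyond 1.2 rad) against the return spring; the lid, let go, rests flat on the table with its knob up (knob point under 41 mm high, tilt under 0.05 rad) and touches nothing else (all of step 2 and all of step 3 and contact force between the arm and lid below 0.1 N and contact force between lid and tumbler below 0.1 N and contact force between lid and controller below 0.1 N and contact force between lid and pawn below 0.1 N and contact force between lid and tray below 0.1 N and contact force between lid and bottle below 0.1 N and contact force between lid and glasses below 0.1 N); the arm keeps its last pose, push and grip.
It fails at once if the selector is turned before the lid is down on the table (value of joint selector above 0.3 rad and height (world z) of lid_knob above 0.06 m).
It fails at once if the lid is dropped (falls faster than 0.6 m/s out of the fingers) (linear speed of lid above 0.6 m/s and contact force between the fingers and lid below 0.1 N).
It fails at once if another thing on the table is moved more than 30 mm or knocked over (distance of any of pawn, tray, bottle, glasses from where it was at the start of the episode above 0.03 m or angle between any of pawn, bottle's own z axis and vertical above 0.5 rad).
It also fails if it takes over 58 s, if anything falls off the work surface, if the arm or the gripper's body presses on something with over 40 N, if the wrist force passes 120 N, or if a joint passes its speed limit or range.

## Working session

There is one attempt and no reset: what is moved stays moved. The work goes in short steps, each a Python script; the robot and the scene stay as the last script left them, time stands still between calls to the robot, and variables do not carry over. Pictures are saved under pics/ and viewed, about 8 in all and at most 12, crops included, and the job is handed in when it is done.

```bash
ls; mkdir -p pics
python3 - <<'E'
from plant import bot
import cv2, numpy as np
np.set_printoptions(precision=4,suppress=True)
s=bot.read_state(); print(s)
for n in("scene","side","wrist"):
    c=bot.get_calibration(n); print(n,c)
    cv2.imwrite(f"pics/{n}0.png",bot.camera(n)[:,:,::-1])
E
```

```text
pics
{'t': 0.0, 'joint_pos': array([ 0.2881,  0.3594,  0.0111, -0.0004, -1.2241, -0.2881]), 'qvel': array([ 0.0002, -0.    , -0.001 ,  0.0005,  0.0008,  0.0012]), 'tau': array([ -0.0008, -58.2727,  29.3058,   6.9975,   0.0069,  -0.0002]), 'tcp_pos': array([674.4561,  -0.0377, 195.3086]), 'eef_rot': array([-0.7071,  0.7072,  0.0005, -0.0007]), 'contact_force': array([-0.5905,  0.0485, -0.1063]), 'moment': array([ 0.0268, -0.0466,  0.0352]), 'width': 87.68019553407737}
scene {'fx': 492.5956023553338, 'fy': 492.5956023553338, 'cx': 325.9021693853876, 'cy': 236.93759436166087, 'view': array([[   -0.7093,     0.7048,     0.012 ,   411.6424],
       [   -0.4319,    -0.4479,     0.7829,   123.8643],
       [    0.5572,     0.5501,     0.6221, -1820.8121],
       [    0.    ,     0.    ,     0.    ,     1.    ]])}
side {'fx': 613.8040407884776, 'fy': 613.8040407884776, 'cx': 325.2887544231839, 'cy': 242.43097984996302, 'view': array([[    0.7035,    -0.7107,    -0.0026,  -436.9707],
       [    0.4665,     0.4591,     0.756 ,  -403.0258],
       [   -0.5361,    -0.5331,     0.6545, -1722.4685],
       [    0.    ,     0.    ,     0.    ,     1.    ]])}
wrist {'fx': 345.5212669184354, 'fy': 345.5212669184354, 'cx': 314.9640771051597, 'cy': 242.18323745046587, 'T_tool_cam': array([[  -0.0003,    0.967 ,    0.2547,   67.8479],
       [   1.    ,    0.0002,    0.0003,   -0.3973],
       [   0.0002,    0.2547,   -0.967 , -187.5957],
       [   0.    ,    0.    ,    0.    ,    1.    ]])}
```

View pics/scene0.png

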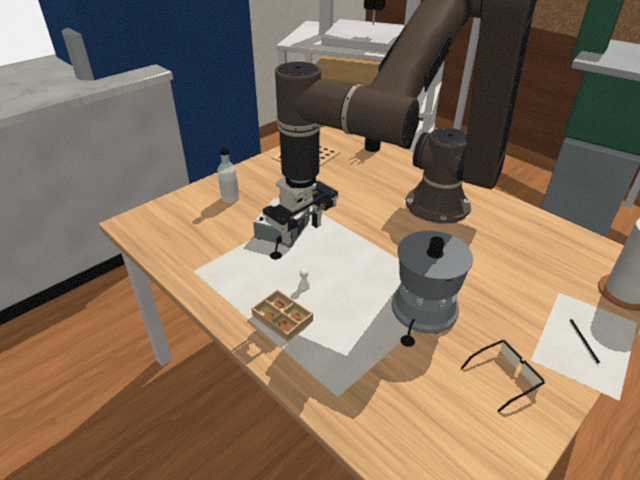

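View pics/side0.png

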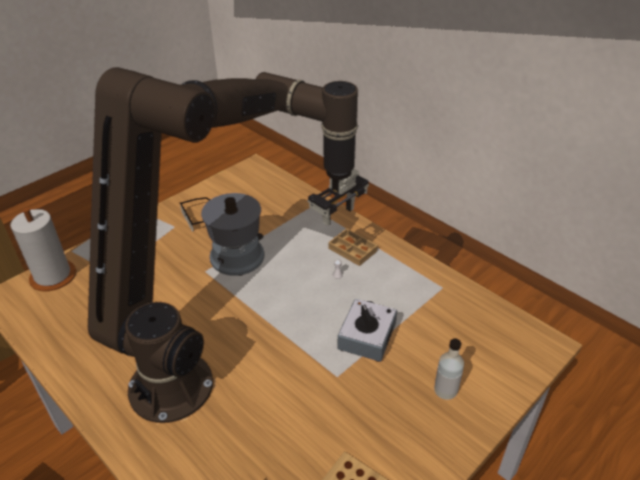

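Scene view: lid knob at about (436,247), controller at (280,222) partly hidden by the gripper, pawn (304,280), tray (282,315), bottle (229,178), glasses (505,370). Side view: knob (231,206), selector (367,315), panel corners about (358,301), (397,310), (341,335) and (381,348), pawn (338,269), tray (353,247), bottle (449,370).

```bash
cat > h.py <<'E'
import numpy as np, cv2
from plant import bot
from scipy.spatial.transform import Rotation as R
np.set_printoptions(precision=3,suppress=True)
def cam(n,s=None):
    c=bot.get_calibration(n)
    if n=="wrist":
        T=np.eye(4); T[:3,:3]=R.from_quat(s["eef_rot"]).as_matrix(); T[:3,3]=s["tcp_pos"]
        M=T@c["T_tool_cam"]
    else: M=np.linalg.inv(c["view"])
    return c,M
def ray(c,M,uv):
    d=np.array([(uv[0]-c["cx"])/c["fx"],-(uv[1]-c["cy"])/c["fy"],-1.])
    return M[:3,3],M[:3,:3]@d
def plane(cm,uv,z):
    o,d=ray(*cm,uv); return o+d*(z-o[2])/d[2]
def tri(rays):
    A=0;b=0
    for o,d in rays:
        d=d/np.linalg.norm(d);P=np.eye(3)-np.outer(d,d);A=A+P;b=b+P@o
    return np.linalg.solve(A,b)
def proj(cm,p):
    c,M=cm; q=np.linalg.inv(M)@np.r_[p,1]
    return np.array([c["cx"]-c["fx"]*q[0]/q[2],c["cy"]+c["fy"]*q[1]/q[2]])
def down(yaw): # tool z down, tool y (jaw axis) along world angle yaw+90deg... x axis at yaw
    x=np.array([np.cos(yaw),np.sin(yaw),0]);z=np.array([0,0,-1.]);y=np.cross(z,x)
    return R.from_matrix(np.c_[x,y,z]).as_quat()
E
python3 - <<'E'
from h import *
S=cam("scene");D=cam("side")
print("knob",plane(S,(436,248),233),plane(D,(231,206),233),tri([ray(*S,(436,248)),ray(*D,(231,206))]))
for n,uv in dict(a=(358,301),b=(397,310),c=(341,335),d=(381,348)).items(): print(n,plane(D,uv,75))
print("sel",plane(D,(367,322),83))
print("pawn",plane(S,(303,290),0),plane(D,(338,275),0))
print("tray",plane(S,(282,315),25),plane(D,(354,246),25))
print("bottle",plane(S,(230,198),0),plane(D,(447,394),0))
for uv in [(463,366),(500,409),(505,342),(543,380)]: print("gl",plane(S,uv,30))
for uv in [(105,222),(280,355)]: print("edge",plane(S,uv,0))
print(R.from_quat(bot.read_state()["eef_rot"]).as_matrix())
E
```

```text
knob [475.731 287.893 233.   ] [468.101 272.682 233.   ] [471.569 282.576 226.706]
a [ 559.106 -201.573   75.   ]
b [ 613.619 -309.736   75.   ]
c [ 425.45  -257.517   75.   ]
d [ 469.997 -370.547   75.   ]
sel [ 509.402 -282.141   83.   ]
pawn [663.487 -12.544   0.   ] [655.337 -26.165   0.   ]
tray [787.181  37.476  25.   ] [780.137  16.894  25.   ]
bottle [ 529.462 -557.382    0.   ] [ 524.728 -569.771    0.   ]
gl [580.789 479.571  30.   ]
gl [622.255 604.661  30.   ]
gl [437.94  514.043  30.   ]
gl [477.523 637.282  30.   ]
edge [ 929.346 -735.176    0.   ]
edge [867.246 120.601   0.   ]
[[-0.    -1.    -0.001]
 [-1.     0.    -0.   ]
 [ 0.     0.001 -1.   ]]
```

View pics/wrist0.png

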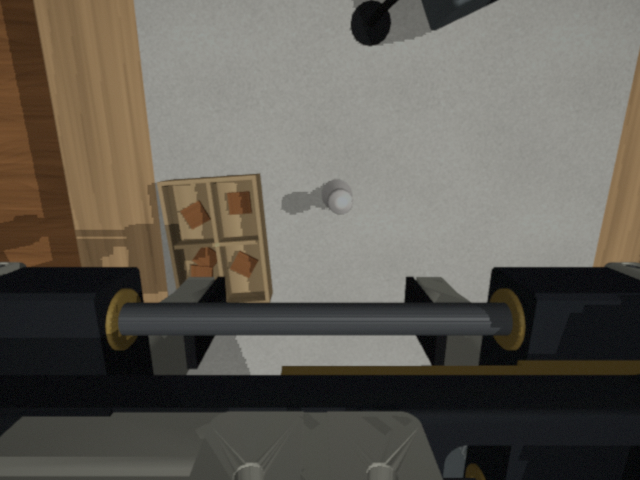

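Wrist view: the pawn's head is at (340,200), the tray at (215,240), and a black cable grommet at (370,22) next to the controller. Now a close look at the lid.

Run:
```python
from h import *
S=cam("scene")
print("grommets",plane(S,(276,255),0),plane(S,(408,340),0))
bot.move_ptp([471,385,330],down(-np.pi/2))
bot.pause(.3)
s=bot.read_state(); I=bot.camera("wrist"); 
print(s["t"],s["tcp_pos"],s["joint_pos"])
W=cam("wrist",s); print(proj(W,[471,283,255]))
cv2.imwrite("pics/w1.png",I[:,:,::-1]); np.save("w1.npy",np.r_[s["tcp_pos"],s["eef_rot"]])
cv2.imwrite("pics/scene1.png",bot.camera("scene")[:,:,::-1])
```

```text
grommets [ 617.719 -189.652    0.   ] [590.659 321.285   0.   ]
2.1167 [471.382 384.533 329.762] [ 1.005  0.195  0.085 -0.    -1.461 -1.006]
[315.962 102.101]
```

View pics/w1.png

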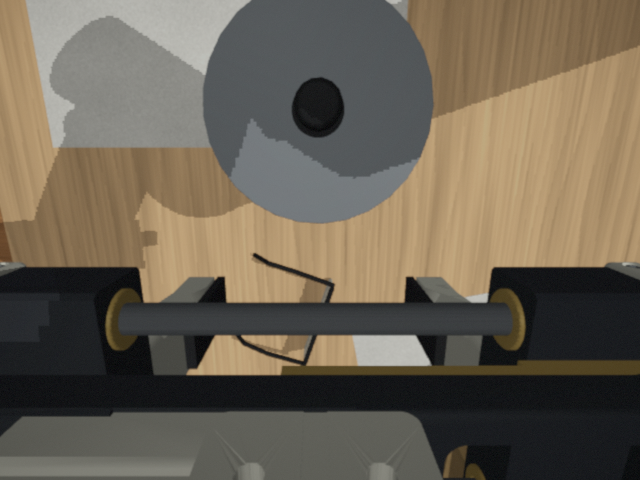

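The lid disc spans columns 203–433, with the knob blob centred at about (318,107) and its top face at about (318,102). I'll get the exact centre by mask, grasp and lift.

Run:
```python
from h import *
I=cv2.imread("pics/w1.png"); a=np.load("w1.npy"); W=cam("wrist",dict(tcp_pos=a[:3],eef_rot=a[3:]))
m=(I.max(2)<48).astype(np.uint8); m[:60]=0;m[160:]=0;m[:,:270]=0;m[:,370:]=0
n,l,st,ce=cv2.connectedComponentsWithStats(m); k=1+st[1:,4].argmax(); x,y,w,h,_=st[k]
print(st[k],ce[k])
u=x+(w-1)/2; v=y+(w-1)/2   # top face: circle of the blob's width at the blob's upper end
p=plane(W,(u,v),255); print("knob top",p)
q=down(-np.pi/2)
bot.move_ptp([p[0],p[1],300],q); bot.line_to([p[0],p[1],217],100); bot.pause(.2)
s=bot.read_state(); print(s["t"],s["tcp_pos"],s["contact_force"])
bot.move_gripper(30,30); bot.pause(.2)
s=bot.read_state(); print(s["width"],s["tcp_pos"],s["contact_force"])
bot.line_to([p[0],p[1],270],60); bot.pause(.3)
s=bot.read_state(); print(s["t"],s["width"],s["tcp_pos"],s["contact_force"])
I=bot.camera("scene"); cv2.imwrite("pics/lift.png",I[:,:,::-1])
```

```text
[ 292   78   52   59 2419] [317.719 107.235]
knob top [469.908 283.93  255.   ]
3.9 [470.148 284.128 217.613] [-0.306 -0.144 -0.004]
33.78627280370741 [469.691 283.963 216.931] [-2.732  1.662  1.045]
6.35 34.395968391766964 [469.835 283.881 269.752] [-1.103 -0.082 -3.466]
```

View pics/lift.png

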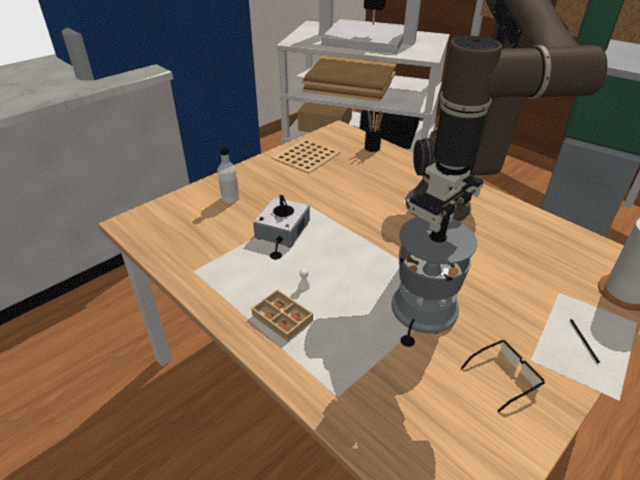

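The lid is held about 60 mm above the bowl and the chips inside are visible; the force reading of 3.5 N is the lid's weight. With the gripper away, the controller shows at scene (282,220). Next I'll carry the lid to free table at (480,0) and lower it by force.

Run:
```python
from h import *
P=np.array([480,0.])
bot.line_to([*P,270],180)
bot.line_to([*P,40],120); bot.line_to([*P,25],40)
bot.pause(.2); s=bot.read_state(); f0=s["contact_force"][2]; print(s["t"],s["tcp_pos"],f0)
for z in np.arange(24,15.9,-1):
    bot.line_to([*P,z],15); bot.pause(.15); s=bot.read_state(); print(z,s["tcp_pos"][2],s["contact_force"][2])
    if s["contact_force"][2]-f0>2.5: break
bot.move_gripper(60,10); bot.pause(.2)
s=bot.read_state(); print(s["t"],s["width"],s["tcp_pos"],s["contact_force"])
bot.move_gripper(86); bot.line_to([*P,150],120)
print(bot.read_state()["t"])
# look at the controller
bot.move_ptp([517,-185,300],down(-np.pi/2)); bot.pause(.3)
s=bot.read_state(); I=bot.camera("wrist"); print(s["t"],s["tcp_pos"],s["joint_pos"])
cv2.imwrite("pics/w2.png",I[:,:,::-1]); np.save("w2.npy",np.r_[s["tcp_pos"],s["eef_rot"]])
cv2.imwrite("pics/scene2.png",bot.camera("scene")[:,:,::-1])
cv2.imwrite("pics/side2.png",bot.camera("side")[:,:,::-1])
```

```text
10.9167 [480.158   0.049  25.155] -3.6178978029019078
24.0 24.045876780285706 -3.788436240533729
23.0 23.008428535951342 -3.746831579970935
22.0 21.99066829969142 -3.355930971528042
21.0 21.002088434312643 -3.8018421405800886
20.0 20.032457308448937 -3.6360870682552107
19.0 19.81388350883692 7.731473572839149
14.1917 60.02502243417679 [479.98   -0.03   18.988] [-1.316  0.372 -0.035]
16.1083
17.3583 [ 516.968 -184.14   299.512] [ 0.015  0.099 -0.095 -0.    -1.377 -0.013]
```

View pics/w2.png

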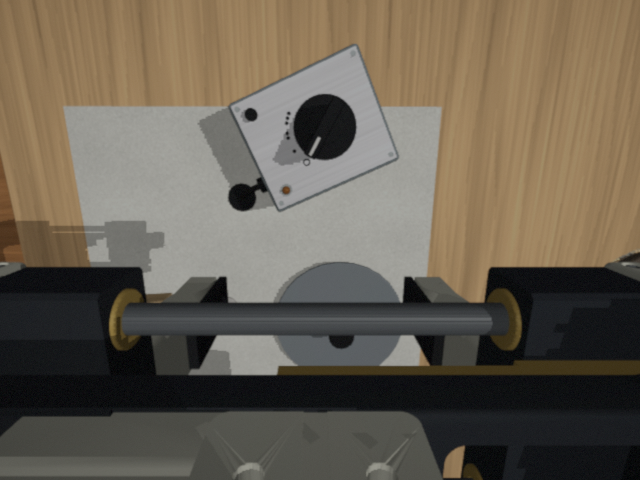

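View pics/side2.png

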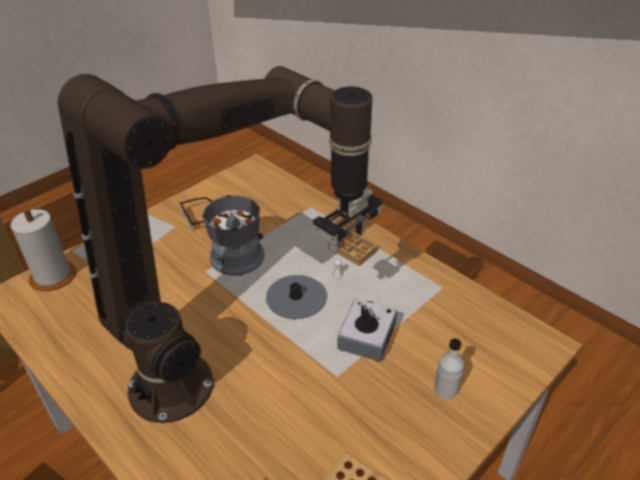

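The lid lies flat on the table, clear of everything. Wrist view: panel corners (230,105), (355,45), (397,158) and (280,211), black dial centred at about (325,127), white pointer line from about (320,137) to (310,156), off mark at (306,162). Next is a measurement and one enhanced crop.

Run:
```python
from h import *
I=cv2.imread("pics/w2.png"); a=np.load("w2.npy"); W=cam("wrist",dict(tcp_pos=a[:3],eef_rot=a[3:]))
m=(I.max(2)<70).astype(np.uint8); m[:80]=0;m[175:]=0;m[:,:285]=0;m[:,365:]=0
m=cv2.morphologyEx(m,cv2.MORPH_CLOSE,np.ones((9,9)))
c=max(cv2.findContours(m,0,1)[0],key=cv2.contourArea); e=cv2.fitEllipse(c); print("dial",e,cv2.boundingRect(c))
for z in(75,77,83): print(z,plane(W,e[0],z))
w=(I.min(2)>120).astype(np.uint8); w2=np.zeros_like(w); cv2.ellipse(w2,(e[0],(e[1][0]-6,e[1][1]-6),e[2]),1,-1); w&=w2
n,l,st,ce=cv2.connectedComponentsWithStats(w); print(st[1:],ce[1:])
k=1+st[1:,4].argmax(); yx=np.argwhere(l==k)
vx,vy,x0,y0=cv2.fitLine(yx[:,::-1].astype(np.float32),2,0,.01,.01).ravel(); print("line",vx,vy,x0,y0)
A=[plane(W,(x0+t*vx,y0+t*vy),122) for t in(-8,8)]; d=A[1]-A[0]; print(A,"yaw",np.arctan2(d[1],d[0]))
pc=[plane(W,u,75) for u in[(230,105),(355,45),(397,158),(280,211)]]; print(np.array(pc),np.mean(pc,0))
C=cv2.resize(I[80:175,270:380],None,fx=7,fy=6,interpolation=2)
C=np.clip((C/255.)**.45*255,0,255).astype(np.uint8); cv2.imwrite("pics/crop.png",C)
```

```text
dial ((321.57763671875, 126.99073028564453), (63.781497955322266, 68.7901382446289), 74.67162322998047) (286, 94, 70, 66)
75 [ 509.89  -278.482   75.   ]
77 [ 509.927 -278.353   77.   ]
83 [ 510.04  -277.968   83.   ]
[[296 111   1   1   1]
 [291 113   5  10  12]
 [292 136   1   1   1]
 [310 138  10  17  50]] [[296.    111.   ]
 [292.75  117.667]
 [292.    136.   ]
 [314.34  145.84 ]]
line 0.44984257 -0.8931079 314.34 145.84
[array([ 521.706, -250.167,  122.   ]), array([ 514.388, -264.189,  122.   ])] yaw -2.0518310669513964
[[ 612.27  -301.706   75.   ]
 [ 474.55  -362.094   75.   ]
 [ 422.259 -244.41    75.   ]
 [ 559.405 -182.219   75.   ]] [ 517.121 -272.607   75.   ]
```

View pics/crop.png

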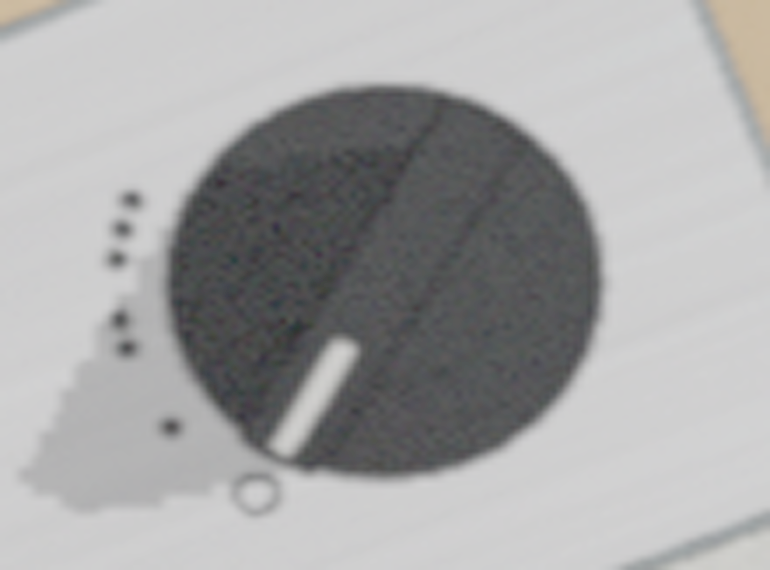

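The crop shows the dial's edges centred at crop (385,280), i.e. pixel (325.0,126.7), with the pointer line at about yaw 1.09 towards the off ring and the three pips on its clockwise side. The mask fit picked up shadow, so I use the crop's dial edges: axis about (506,-279). That agrees within 1 mm with the pointer line cast onto the handle's top.

Run:
```python
from h import *
y0=1.09-np.pi; P=[506,-279]; q=down(y0)
bot.move_ptp([*P,180],q); 
j=bot.read_state()["joint_pos"]; print(j, bot.solve_ik([*P,180],down(y0-.3)))
bot.line_to([*P,88],80); bot.pause(.2)
s=bot.read_state(); print(s["t"],s["tcp_pos"],s["contact_force"],s["moment"])
bot.move_gripper(10,15); bot.pause(.3)
s=bot.read_state(); print(s["t"],s["width"],s["tcp_pos"],s["contact_force"],s["moment"])
```

```text
[-0.166  0.211 -0.23   0.001 -1.129 -0.314] [-0.166  0.211 -0.232  0.    -1.128 -0.615]
19.6667 [ 506.211 -279.065   88.424] [-0.204 -0.278 -0.738] [ 0.014  0.028 -0.049]
21.1 13.609620539468358 [ 506.047 -279.033   88.016] [ 0.122  0.49  -0.002] [-0.147 -0.228 -0.041]
```

It gripped the 14 mm bar with almost no side force. Now the clockwise turn, in steps, using the last joint only.

Run:
```python
from h import *
bot.move_gripper(10,55); bot.pause(.2)
y0=1.09-np.pi
j=np.array(bot.solve_ik([506,-279,88],down(y0))); s=bot.read_state(); print(j,s["width"],s["contact_force"])
for a in np.r_[np.arange(.15,1.3,.15),1.34]:
    t=j.copy(); t[5]-=a; bot.move_joints(t); bot.pause(.1); s=bot.read_state()
    f=s["contact_force"]; print(round(a,2),s["t"],s["joint_pos"][5]-j[5],s["width"],s["tcp_pos"],f,s["moment"][2])
    if np.linalg.norm(f)>35: print("stop"); break
bot.pause(.5); s=bot.read_state(); print(s["t"],s["joint_pos"][5]-j[5],s["contact_force"],s["moment"])
cv2.imwrite("pics/end_scene.png",bot.camera("scene")[:,:,::-1])
s=bot.read_state(); I=bot.camera("wrist"); cv2.imwrite("pics/end_w.png",I[:,:,::-1])
cv2.imwrite("pics/end_side.png",bot.camera("side")[:,:,::-1])
a=cv2.imread("pics/end_side.png")[230:410,240:480]; b=cv2.imread("pics/end_scene.png")[150:330,200:440]
cv2.imwrite("pics/end.png",cv2.resize(np.hstack([a,b]),None,fx=1.66,fy=1.66,interpolation=2))
```

```text
[-0.166  0.294 -0.35   0.    -0.927 -0.315] 12.233758300783874 [-0.17  -0.235 -0.762]
0.15 21.8833 -0.14614103647386317 12.332210251898106 [ 506.037 -278.998   88.013] [ 0.596 -0.7   -0.611] 0.1550604236164035
0.3 22.25 -0.29521578310574836 12.259959305831162 [ 505.985 -278.957   87.995] [-0.193 -0.342  0.35 ] 0.07606882588512164
0.45 22.6167 -0.44504526702240366 12.519518390468477 [ 505.944 -278.894   88.009] [ 0.424  0.551 -0.399] 0.028112809529197258
0.6 22.9833 -0.5948729005940174 12.399694504716368 [ 505.95  -278.951   87.99 ] [-0.07   1.062  1.086] 0.18430199692340085
0.75 23.35 -0.7448898584160601 12.5892845620135 [ 505.924 -278.903   87.98 ] [-0.4    3.301  0.697] 0.1264658320079542
0.9 23.7167 -0.8949251761621775 12.57915177122935 [ 505.916 -278.86    87.973] [0.685 2.7   1.448] 0.19797328031048125
1.05 24.0833 -1.044849250572005 12.745693035682004 [ 505.941 -278.88    87.992] [-0.798  4.248  1.932] 0.2265145634311111
1.2 24.45 -1.1949056252684527 12.29842748667096 [ 505.973 -278.86    88.   ] [-0.293  4.164  1.757] 0.15928252508647714
1.34 24.8083 -1.3336753106445158 12.258034006135292 [ 505.947 -278.809   87.972] [-0.515  5.29   2.601] 0.14674236737976487
25.3083 -1.3336243228079727 [-1.237  4.958  2.191] [1.921 0.183 0.157]
```

View pics/end.png

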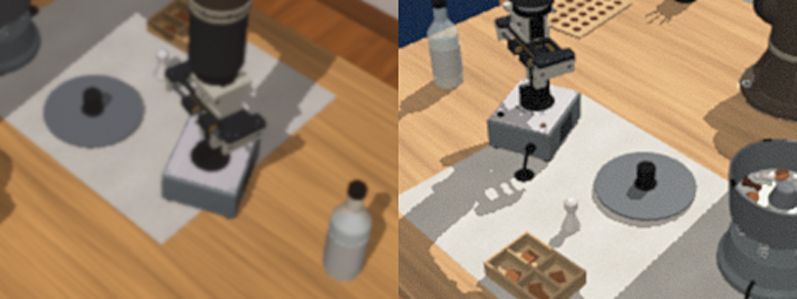

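View pics/end_w.png

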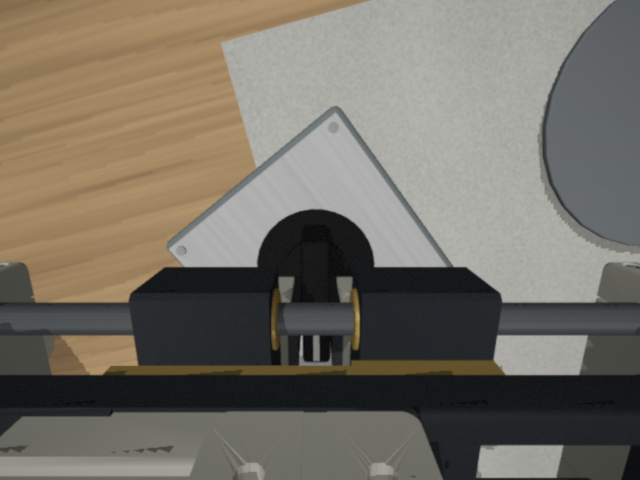

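The lid lies flat on the paper, clear of everything, with the pawn, tray and bottle still in place. The bar sits straight in the jaws, with the white line at (316,348) and the tail at (315,230), so it turned with the gripper. The final bar yaw of -0.24 matches the third-pip direction of -0.22 measured in the crop.

Run:
```python
from h import *
s=bot.read_state(); print(s["t"],s["width"],s["joint_pos"][5],s["contact_force"]); bot.close_job()
```

```text
25.4583 12.547826652193113 -1.6488526612665968 [-0.732  4.8    2.059]
the job is handed in; nothing more can be done
```

I lifted the lid off the bowl by its knob and set it down flat on the free table at about (480, 0). I then turned the selector 1.33 rad clockwise into the third notch and handed the job in at 25.5 s while still holding it. The hand-in gives no verdict, so these are my own last checks:

- **Lid:** It rests flat, knob up and let go. The pictures show it clear of the tumbler, controller, pawn, tray and bottle. When I set it down, the force step went to about 8 N upward on the tool, which is a light touch.
- **Selector:** The bar sits straight in the jaws. Its final direction of -0.24 rad agrees with the third pip at -0.22 rad. I worked the angle out from the last joint and the pictures; the selector's own angle can't be read.
- **Forces:** The force on the tool while holding was about 5 N.
- **Bystanders:** The pawn, tray and bottle look unmoved. I did not check the glasses in the last picture, but the arm only passed well above them.

Two checks disagreed:

- **Dial position:** My first automatic fit of the dial centre was about 4 mm off because it included the dial's shadow. I used the dial edges read from the enlarged picture instead, and the grasp then closed with under 1 N of side force.
- **Holding torque:** The measured torque about the vertical was about 0.16 N m, lower than the 0.24 N m spring figure. The detent or sensor noise could explain the difference, but I did not look into it further.

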